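# Load the rubbing stones into the bench tube

## Robot

A 6-joint arm with a two-finger parallel gripper is mounted at the origin on the work surface. World frame = base frame: x ahead of the robot, y to its left, z up, the work surface at z = 0. Lengths are in m, angles in degrees, forces in N, time in s.
With the tool pointing down it reaches from about 0.25 to 0.725 m from the base axis. Payload 9.7 kg.
Tool frame: the origin (TCP) lies at the centre of the arm's flange, where the gripper is bolted on; the fingertips stand 173 mm ahead of it and the grasp point (between the pads) lies 155 mm ahead of it; z points along the fingers, y is the line along which they close (so a half turn about z gives the same grasp; the last joint's range is limited). The gripper opens to 85 mm and grips with 20 to 120 N. Pads are 22 mm wide; open, the fingers measure 114 mm over their backs; the gripper's body (76 mm by 85 mm) begins 54 mm behind the grasp point. The pads swing forward as they close: fully open they stand 13 mm farther back than shut.
Start: joints at [-63.426, 4.979, 10.078, 95.1, 0, 90], TCP at [0.246, -0.492, 0.405] pointing down, gripper open.
Joint ranges: [-179.16, 179.16], [-48.56, 103.87], [-65.8, 70.77], [-126.05, 130.52], [-82.76, 87.17], [-180, 180]. Speed limits (degrees/s): [127.2, 127.2, 147.25, 180, 180, 180].

## Interface

Orientations are given as [roll, pitch, yaw] about the fixed x, y, z axes, in that order (R = Rz(yaw) Ry(pitch) Rx(roll)).
In Python, from workcell import monitor, camera, get_calibration, bot gives the robot as it stands.
- The arm moves only by the tool carry_out, never from a script. Its argument "targets" is text: rows parted by semicolons, each of 7 numbers parted by spaces: the shift along the tool's x, y, z in units of 0.04 m (1.0 is 0.04 m), then the turn, a rotation vector about the tool's x, y, z in units of 0.1 rad (1.0 is 0.1 rad), then the opening, from -1 (shut) to 1 (fully open), so that 0 is half open. A call has exactly 8 rows; each row shifts and turns the commanded pose from where the row before left it, along the tool's axes as they then stand; what a row does not reach is not made up. A row lasts 1/12 s, in which the tool goes at most 41.7 mm and 7.16 degrees, less where a joint would pass 70% of its speed; a pose out of reach is approached as far as the arm can. A call with a number of a shift or a turn outside -1 to 1 is refused whole. A call with a gripper value outside its range is refused whole. The fingers move at their own pace and stop on an object; "newtons" is the grip in N (left out, the last holds). Time passes only in rows, so rows that do not move let the fingers close, or fill a call up. It gives the time, the measured TCP pose, the force, the opening and the grip force at its end, in the units of the state.
- monitor.get_obs(): the state, without advancing time (a new reading comes with each control period).
- camera(name): name is "scene" or "side" or "wrist"; returns the picture (384x512x3 uint8, red, green, blue); there is no depth.
- get_calibration(name): a dict with "fx", "fy", "cx", "cy" (pixels), "view" (4x4, takes a point from world to camera coordinates). Camera axes: x right, y down, z forward; pixel columns grow to the right and rows downward; lengths in m; the calibration is good to about 2 mm. A picture is of the moment at which its call begins: read the wrist's pose just before it. get_calibration takes no time and is no camera call; for the wrist camera it gives the pose at the moment of the call.
- bot.job_done(): hands the job in; it is judged then, once.
The state is a dict: "time": time; "q": joint angles; "qd": joint speeds; "joint_efforts": joint torques, N m; "ee_pos": TCP position; "tcp_rot": TCP orientation; "wrist_force": force on the tool from outside, world axes, zero at the start; "torque": the same for the moment, N m; "opening": finger opening in m; "grasp_force": force on a finger pad.
Only numpy, scipy, OpenCV 4.12 (cv2) and the standard library are available. Lean on these libraries where they do the work, as an engineer would, in place of code of your own. Each camera call takes 0.05 s, during which the arm holds its last target. There are 200 camera calls.

## Task

Put the three grey rubbing stones away in the steel tube on the bench: longest first, then the middle one, then the shortest, each laid lengthwise on the open channel in front of the mouth and pushed in so that it drives the ones before it deeper. Finish with all three fully home, end to end against the closed end and the last one about level with the mouth, and let go. Leave the statuette, the plaster foot and the mallet where they are.

Things in the scene. Friction and masses are not known exactly. Their poses are not given: they have to be found in the camera images.
- tube: fixed square steel tube lying level on a plywood board (76 mm wide, 12 mm thick, x from -180 to 270 mm). Origin on the bench top straight below the centre of the mouth; x runs level into the tube, z up. Bore 47 mm wide, 46 mm high, from x = 0 to 238 mm, its floor at z = 30 mm; outside 55 mm wide, top at z = 80 mm, a 15 mm slot along the middle of the roof
- mouth (a point): centre of the bore's floor in the plane of the open mouth (tube frame 0, 0, 30 mm)
- closed_end (a point): centre of the bore's floor at the flat closed end (tube frame 238, 0, 30 mm). The three stones together measure 240 mm, so the last one stays 2 mm proud of the mouth when all are home
- channel (a point): centre of the floor of the open loading channel before the mouth (tube frame -80, 0, 30 mm); it runs from x = -160 mm to 0 with the bore's flat floor. On each side a thin lip, flared outward, starts 23 mm from the centre line and rises 13 mm above the floor to 31 mm from the centre line; open above. A stone pushed along it goes straight into the bore
- stone_long: the longest square-section grey rubbing stone, a plain bar 100 x 40 x 40 mm, about 350 g, lying on the bench; origin at the centre of its underside, x along its length, z up
- stone_mid: the middle square-section grey rubbing stone, a plain bar 80 x 40 x 40 mm, about 280 g, lying on the bench; origin at the centre of its underside, x along its length, z up
- stone_short: the shortest square-section grey rubbing stone, a plain bar 60 x 40 x 40 mm, about 210 g, lying on the bench; origin at the centre of its underside, x along its length, z up
- statuette: bystander: standing white marble figure 168 mm tall on a 56 x 56 mm plinth; origin at the centre of its underside
- plaster_foot: bystander: white plaster cast of a small foot, 100 mm long, 40 mm wide, 73 mm high at the ankle; origin on the bench under its middle, x towards the toes (from -42 to 58 mm)
- mallet: bystander: lying wooden mallet, head a cylinder 68 mm in diameter and 100 mm long, handle 26 mm thick; origin on the bench under the head's outer end, x along it towards the handle's end at 230 mm
Not all that is in view belongs to the job. What is shaped like the stone_long but yellow is not meant.

How it is judged (in metres and radians):
On the way, in this order (a step that is already met when the one before it is completed fails the run):
1. the longest stone is more than half inside the tube, the other two still outside (x of stone_long in the frame of tube above 0 m and y of stone_long in the frame of tube between -0.01 and 0.01 m and z of stone_long in the frame of tube between 0.024 and 0.04 m and angle between the x axis of stone_long and the x axis of tube, either way round below 0.15 rad and not (x of stone_mid in the frame of tube above 0 m and y of stone_mid in the frame of tube between -0.01 and 0.01 m and z of stone_mid in the frame of tube between 0.024 and 0.04 m and angle between the x axis of stone_mid and the x axis of tube, either way round below 0.15 rad) and not (x of stone_short in the frame of tube above 0 m and y of stone_short in the frame of tube between -0.01 and 0.01 m and z of stone_short in the frame of tube between 0.024 and 0.04 m and angle between the x axis of stone_short and the x axis of tube, either way round below 0.15 rad)), for 0.1 s.
2. the middle stone is more than half inside behind the longest, the shortest still outside (x of stone_mid in the frame of tube above 0 m and y of stone_mid in the frame of tube between -0.01 and 0.01 m and z of stone_mid in the frame of tube between 0.024 and 0.04 m and angle between the x axis of each of stone_mid, stone_long and the x axis of tube, either way round below 0.15 rad and x of stone_long in the frame of tube above 0.085 m and y of stone_long in the frame of tube between -0.01 and 0.01 m and z of stone_long in the frame of tube between 0.024 and 0.04 m and not (x of stone_short in the frame of tube above 0 m and y of stone_short in the frame of tube between -0.01 and 0.01 m and z of stone_short in the frame of tube between 0.024 and 0.04 m and angle between the x axis of stone_short and the x axis of tube, either way round below 0.15 rad)), for 0.1 s.
At the end, for the whole second after the job is handed in: All three stones lie in the tube along it, longest deepest, then middle, then shortest: the longest within 7 mm of the closed end, the shortest no more than 8 mm proud of the mouth, all at rest and let go (x of stone_long in the frame of tube above 0.181 m and y of stone_long in the frame of tube between -0.01 and 0.01 m and z of stone_long in the frame of tube between 0.024 and 0.04 m and angle between the x axis of each of stone_long, stone_mid, stone_short and the x axis of tube, either way round below 0.15 rad and x of stone_mid in the frame of tube between 0.09 and 0.11 m and y of stone_mid in the frame of tube between -0.01 and 0.01 m and z of stone_mid in the frame of tube between 0.024 and 0.04 m and x of stone_short in the frame of tube between 0.022 and 0.042 m and y of stone_short in the frame of tube between -0.01 and 0.01 m and z of stone_short in the frame of tube between 0.024 and 0.04 m and linear speed of each of stone_long, stone_mid, stone_short below 0.02 m/s and contact force between the fingers and stone_long below 0.05 N and contact force between the fingers and stone_mid below 0.05 N and contact force between the fingers and stone_short below 0.05 N); the robot touches nothing.
It fails at once if the statuette is moved by more than 25 mm (distance of statuette from where it was at the start of the episode above 0.025 m).
It fails at once if the plaster foot is moved by more than 25 mm (distance of plaster_foot from where it was at the start of the episode above 0.025 m).
It fails at once if the mallet is moved by more than 25 mm (distance of mallet from where it was at the start of the episode above 0.025 m).
It also fails if it takes over 72 s, if anything falls off the work surface, if the arm or the gripper's body presses on something with over 40 N, if the wrist force passes 120 N, or if a joint passes its speed limit or range.

## Working session

There is one attempt and no reset: what is moved stays moved. The work goes in short steps, Python scripts to look and compute and a tool call to move; the robot and the scene stay as the last step left them, time stands still between calls to the robot, and variables do not carry over. Pictures are saved under pics/ and viewed, at most 11 in all, crops included, and the job is handed in when it is done.

Besides the shell and the picture viewer there is one more tool, called as name(argument=value, ...) on one line, values as JSON. carry_out: Moves the arm, as the interface text tells. Shifts and turns lie within -1 to 1; 1 stands for 0.04 m of shift or 0.1 rad of turn. Its arguments: {"type":"object","properties":{"targets":{"type":"string"},"newtons":{"type":"number"}},"required":["targets"]}

```bash
mkdir -p pics; python3 - <<'E'
from workcell import monitor,camera,get_calibration
import cv2,numpy as np
np.set_printoptions(precision=4,suppress=True)
ims=[]
for n in("scene","side","wrist"):
    c=get_calibration(n);im=camera(n);cv2.imwrite(f"pics/{n}0.png",im[:,:,::-1])
    print(n,c["fx"],c["cx"],c["cy"]);print(np.array(c["view"]))
    ims.append(im)
E
python3 -c "
import cv2,numpy as np
a=cv2.imread('pics/scene0.png');b=cv2.imread('pics/side0.png')
cv2.imwrite('pics/ab.png',cv2.resize(np.hstack([a,b]),(800,300)))"
```

```text
scene 442.2126890310901 255.22008472868703 190.02814823704307
[[ 0.2506  0.9679 -0.0211 -0.0828]
 [ 0.4886 -0.1453 -0.8603 -0.1971]
 [-0.8357  0.2053 -0.5093  1.6024]
 [ 0.      0.      0.      1.    ]]
side 489.64359703016487 257.8618031499838 190.2787690754856
[[-0.7479 -0.6638  0.0017  0.3514]
 [-0.3314  0.3711 -0.8674  0.2293]
 [ 0.5752 -0.6494 -0.4975  0.9968]
 [ 0.      0.      0.      1.    ]]
wrist 291.7734698818849 260.03943682559236 192.42975125159978
[[ 0.447  -0.8946  0.     -0.5499]
 [-0.8575 -0.4285  0.2847 -0.0371]
 [-0.2547 -0.1273 -0.9586  0.3791]
 [ 0.      0.      0.      1.    ]]
```

View pics/scene0.png

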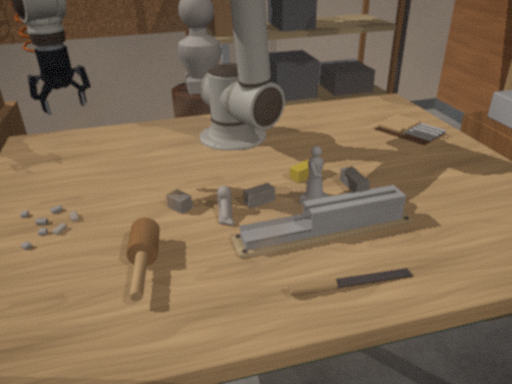

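View pics/side0.png

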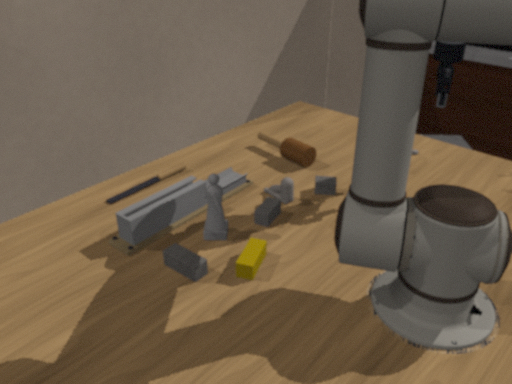

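The scene view shows grey blocks at (179,202), (259,195) and (354,180). The yellow decoy is at (300,172) and the tube mouth is near (308,215), with the channel running left to (238,240). The side view shows the same blocks at (326,185), (267,210) and (185,261), with yellow at (251,258). By size these should be short, mid and long; I'll check that in enlarged crops.

```bash
python3 -c "
import cv2
a=cv2.imread('pics/scene0.png')[150:265,155:421];cv2.imwrite('pics/a.png',cv2.resize(a,None,fx=3,fy=3,interpolation=2))
b=cv2.imread('pics/side0.png')[150:290,100:350];cv2.imwrite('pics/b.png',cv2.resize(b,None,fx=3.2,fy=3.2,interpolation=2))"
```

```text
(no output)
```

View pics/a.png

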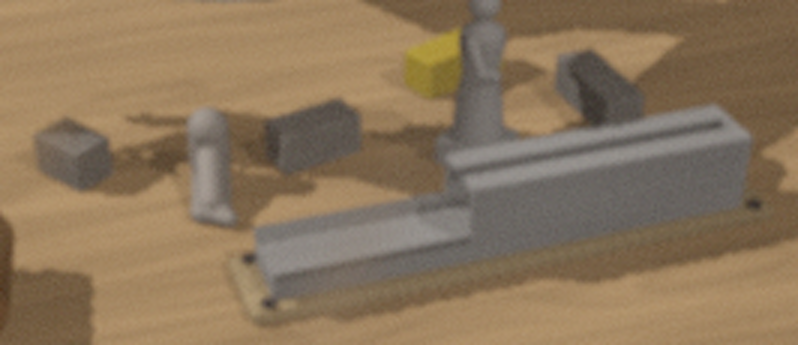

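View pics/b.png

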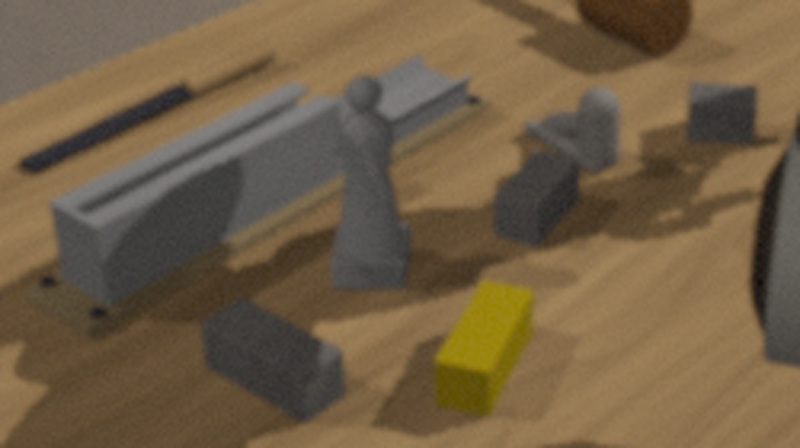

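The crops confirm the stones. In the scene view, short is at (179,202), mid at (259,195) and long at (354,180), beyond the tube. The yellow bar behind the statuette is the decoy. Next I measure.

```bash
cat > h.py <<'E'
import numpy as np,cv2
from workcell import monitor,camera,get_calibration
np.set_printoptions(precision=4,suppress=True)
def ray(c,p):
    V=np.array(c["view"]);R=V[:3,:3];o=-R.T@V[:3,3]
    return o,R.T@np.array([(p[0]-c["cx"])/c["fx"],(p[1]-c["cy"])/c["fy"],1])
def onz(c,p,z):
    o,d=ray(c,p);return (o+d*(z-o[2])/d[2])
def tri(cs,ps):
    A=[];b=[]
    for c,p in zip(cs,ps):
        o,d=ray(c,p);d=d/np.linalg.norm(d);M=np.eye(3)-np.outer(d,d);A.append(M);b.append(M@o)
    return np.linalg.lstsq(np.vstack(A),np.hstack(b),rcond=None)[0]
E
python3 - <<'E'
from h import *
s=get_calibration("scene");d=get_calibration("side")
a=lambda u,v:(155+u/3,150+v/3)
b=lambda u,v:(100+u/3.2,150+v/3.2)
P=lambda n,c,ps,z:[print(n,onz(c,p,z)[:2]) for p in ps]
print("tri roof closed corners",tri([s,d],[a(748,137),b(57,207)]),tri([s,d],[a(717,105),b(108,235)]))
print("screws",tri([s,d],[a(753,204),b(47,283)]))
P("screws s",s,[a(248,258),a(268,303),a(753,204)],.012)
P("screws d",d,[b(47,283),b(98,314),b(474,100)],.012)
P("roof s",s,[a(748,137),a(717,105),a(470,187),a(447,157)],.08)
P("roof d",d,[b(57,207),b(108,235)],.08)
P("long d top",d,[b(202,320),b(240,300),b(340,352),b(305,376)],.04)
P("long d bot",d,[b(208,365),b(305,418),b(343,388)],0)
P("long s top",s,[a(557,57),a(590,50),a(640,93)],.04)
P("mid s top",s,[a(265,122),a(340,100),a(360,112),a(280,135)],.04)
P("mid d top",d,[b(497,190),b(535,150),b(578,165),b(545,205)],.04)
P("mid s bot",s,[a(282,172),a(360,142)],0)
P("short s top",s,[a(37,135),a(68,118),a(108,145),a(82,157)],.04)
P("short s bot",s,[a(85,188),a(38,165),a(108,175)],0)
P("short d top",d,[b(690,85),b(755,90)],.04)
P("short d bot",d,[b(690,137),b(755,142)],0)
P("statuette",d,[b(333,283),b(405,288),b(408,250)],0)
P("foot d",d,[b(525,130),b(597,170),b(618,150)],0.0)
P("foot s",s,[a(193,218),a(233,222)],0.0)
print("heights: mid corner",tri([s,d],[a(265,122),b(535,150)]),"long",tri([s,d],[a(640,93),b(202,320)]),tri([s,d],[a(590,50),b(305,376)]),
 "short",tri([s,d],[a(82,157),b(690,85)]))
E
```

```text
tri roof closed corners [0.6506 0.2927 0.0751] [0.5947 0.2927 0.0748]
screws [0.6575 0.3057 0.0111]
screws s [ 0.615  -0.1169]
screws s [ 0.675  -0.1147]
screws s [0.6589 0.3056]
screws d [0.6558 0.3057]
screws d [0.5953 0.3035]
screws d [ 0.6101 -0.1155]
roof s [0.6584 0.2899]
roof s [0.6052 0.2924]
roof s [0.6639 0.0494]
roof s [0.6184 0.0473]
roof d [0.6422 0.295 ]
roof d [0.5845 0.2924]
long d top [0.5019 0.2799]
long d top [0.5003 0.2473]
long d top [0.4046 0.2409]
long d top [0.4031 0.2737]
long d bot [0.5023 0.2791]
long d bot [0.4088 0.2719]
long d bot [0.4128 0.2332]
long s top [0.4187 0.2335]
long s top [0.4145 0.27  ]
long s top [0.5054 0.277 ]
mid s top [ 0.458  -0.0651]
mid s top [0.4391 0.01  ]
mid s top [0.4652 0.0213]
mid s top [ 0.4836 -0.0576]
mid d top [0.4625 0.018 ]
mid d top [ 0.4805 -0.0487]
mid d top [ 0.4391 -0.0538]
mid d top [0.4203 0.0096]
mid s bot [ 0.4818 -0.0565]
mid s bot [0.4525 0.0252]
short s top [ 0.4223 -0.2642]
short s top [ 0.4002 -0.2346]
short s top [ 0.4572 -0.2057]
short s top [ 0.4705 -0.2299]
short s bot [ 0.4579 -0.23  ]
short s bot [ 0.4077 -0.2669]
short s bot [ 0.4425 -0.2076]
short d top [ 0.4518 -0.2253]
short d top [ 0.4038 -0.2558]
short d bot [ 0.4368 -0.2086]
short d bot [ 0.389  -0.2395]
statuette [0.5094 0.1526]
statuette [0.464  0.1208]
statuette [0.4981 0.083 ]
foot d [ 0.5536 -0.1209]
foot d [ 0.463  -0.1101]
foot d [ 0.4703 -0.1484]
foot s [ 0.5304 -0.1465]
foot s [ 0.5457 -0.115 ]
heights: mid corner [ 0.4776 -0.0598  0.0434] long [0.5033 0.2786 0.0386] [0.4072 0.2722 0.0364] short [ 0.4575 -0.2308  0.034 ]
```

```bash
cat >> h.py <<'E'
from scipy.spatial.transform import Rotation as Ro
def plan(*wps,s=0.9,t=0.9):
    """waypoints (x,y,z,heading of tool x axis in world deg); tool kept pointing down; prints rows"""
    o=monitor.get_obs();p=np.array(o["ee_pos"]);R=Ro.from_euler("xyz",o["tcp_rot"],degrees=True)
    print("at",p,R.as_matrix()[:,0],"t",o["time"])
    for w in wps:
        q=np.array(w[:3]);x=np.array([np.cos(np.radians(w[3])),np.sin(np.radians(w[3])),0]);z=np.array([0,0,-1.])
        G=Ro.from_matrix(np.c_[x,np.cross(z,x),z]);rv=(R.inv()*G).as_rotvec()
        n=int(np.ceil(max(np.linalg.norm(q-p)/(.04*s),np.linalg.norm(rv)/(.1*t),1)))
        dp=(q-p)/n
        print("wp",w,"rows",n)
        if np.linalg.norm(rv)<.004: print("  each",R.inv().apply(dp)/.04)
        else:
            Q=R
            for i in range(n):
                print("  ",np.round(Q.inv().apply(dp)/.04,2),np.round(rv/n/.1,2)); Q=Q*Ro.from_rotvec(rv/n)
        p=q;R=G
E
python3 - <<'E'
from h import *
o=monitor.get_obs();print(o["tcp_rot"],o["opening"]); 
c=get_calibration("wrist");V=np.array(c["view"]);print("campos",-V[:3,:3].T@V[:3,3])
R=Ro.from_euler("xyz",o["tcp_rot"],degrees=True).as_matrix();print("cam in tool",R.T@(-V[:3,:3].T@V[:3,3]-o["ee_pos"]),(R.T@V[:3,:3].T))
h=np.degrees(np.arctan2(R[1,0],R[0,0]));print("head",h)
plan((.40,-.21,.40,h),(.42,.0,.40,h),(.43,.22,.40,h))
plan((.40,-.21,.40,0),(.40,.22,.40,0))
E
```

```text
[-179.9411    0.0003   26.5712] 0.08562891625209071
campos [ 0.3105 -0.4596  0.374 ]
cam in tool [0.0721 0.     0.0301] [[-0.0004 -0.9586 -0.2847]
 [ 1.     -0.0007  0.001 ]
 [-0.0012 -0.2847  0.9586]]
head 26.571227437454006
at [ 0.246  -0.4919  0.4041] [ 0.8944  0.4473 -0.    ] t 0.15
wp (0.4, -0.21, 0.4, np.float64(26.571227437454006)) rows 9
  each [ 0.7328 -0.5091  0.012 ]
wp (0.42, 0.0, 0.4, np.float64(26.571227437454006)) rows 6
  each [ 0.4659 -0.7453  0.    ]
wp (0.43, 0.22, 0.4, np.float64(26.571227437454006)) rows 7
  each [ 0.3834 -0.6868  0.    ]
at [ 0.246  -0.4919  0.4041] [ 0.8944  0.4473 -0.    ] t 0.15
wp (0.4, -0.21, 0.4, 0) rows 9
   [ 0.73 -0.51  0.01] [-0.    0.    0.52]
   [ 0.71 -0.55  0.01] [-0.    0.    0.52]
   [ 0.68 -0.58  0.01] [-0.    0.    0.52]
   [ 0.65 -0.62  0.01] [-0.    0.    0.52]
   [ 0.61 -0.65  0.01] [-0.    0.    0.52]
   [ 0.58 -0.68  0.01] [-0.    0.    0.52]
   [ 0.54 -0.71  0.01] [-0.    0.    0.52]
   [ 0.51 -0.73  0.01] [-0.    0.    0.52]
   [ 0.47 -0.76  0.01] [-0.    0.    0.52]
wp (0.4, 0.22, 0.4, 0) rows 12
  each [ 0.     -0.8958  0.    ]
```

carry_out(targets="0.82 -0.57 0 0 0 0.58 1; 0.79 -0.62 0 0 0 0.58 1; 0.75 -0.66 0 0 0 0.58 1; 0.71 -0.7 0 0 0 0.58 1; 0.67 -0.74 0 0 0 0.58 1; 0.62 -0.78 0 0 0 0.58 1; 0.57 -0.82 0 0 0 0.58 1; 0.53 -0.85 0 0 0 0.58 1")

```text
time: 0.82
ee_pos: [0.3995, -0.2094, 0.4047]
tcp_rot: [180.0, -0.0, -0.2]
wrist_force: [0.6, -0.2, 0.0]
opening: 0.0852
grasp_force: 0.0
```

```bash
cat >> h.py <<'E'
def snap(n):
    c=get_calibration("wrist");im=camera("wrist");cv2.imwrite(f"pics/{n}.png",im[:,:,::-1]);np.save(f"pics/{n}.npy",dict(c,view=np.array(c["view"])),allow_pickle=True);return c,im
E
python3 - <<'E'
from h import *
c,im=snap("w1");plan((.40,.0,.40,0))
E
```

```text
at [ 0.402  -0.2048  0.4047] [ 1.     -0.0056  0.0012] t 0.8667
wp (0.4, 0.0, 0.4, 0) rows 6
   [-0.01 -0.85  0.02] [-0.   -0.   -0.01]
   [-0.01 -0.85  0.02] [-0.   -0.   -0.01]
   [-0.01 -0.85  0.02] [-0.   -0.   -0.01]
   [-0.01 -0.85  0.02] [-0.   -0.   -0.01]
   [-0.01 -0.85  0.02] [-0.   -0.   -0.01]
   [-0.01 -0.85  0.02] [-0.   -0.   -0.01]
```

carry_out(targets="0 -0.9 0 0 0 0 1; 0 -0.9 0 0 0 0 1; 0 -0.9 0 0 0 0 1; 0 -0.9 0 0 0 0 1; 0 -0.9 0 0 0 0 1; 0 -0.8 0 0 0 0 1; 0 0 0 0 0 0 1; 0 0 0 0 0 0 1")

```text
time: 1.53
ee_pos: [0.3991, 0.0012, 0.4046]
tcp_rot: [-180.0, 0.0, 0.2]
wrist_force: [-1.0, -0.8, 0.2]
opening: 0.085
grasp_force: 0.0
```

```bash
python3 - <<'E'
from h import *
c,im=snap("w2");plan((.42,.22,.40,0))
E
```

```text
at [0.3992 0.0002 0.4046] [ 1.      0.0013 -0.0002] t 1.5833
wp (0.42, 0.22, 0.4, 0) rows 7
  each [ 0.0752 -0.7847  0.0166]
```

carry_out(targets="0 -0.9 0 0 0 0 1; 0 -0.9 0 0 0 0 1; 0 -0.9 0 0 0 0 1; 0 -0.9 0 0 0 0 1; 0.2 -0.9 0 0 0 0 1; 0.2 -0.9 0 0 0 0 1; 0 0 0 0 0 0 1; 0 0 0 0 0 0 1")

```text
time: 2.25
ee_pos: [0.4159, 0.0732, 0.4127]
tcp_rot: [-174.4, 0.1, 8.6]
wrist_force: [-0.6, -0.0, 0.1]
opening: 0.0857
grasp_force: 0.0
```

```bash
python3 - <<'E'
from h import *
c,im=snap("w3");plan((.42,.22,.40,0))
E
python3 -c "
import cv2,numpy as np
I=[cv2.resize(cv2.imread(f'pics/w{i}.png'),(400,300)) for i in (1,2,3)]
I.append(I[0]*0)
cv2.imwrite('pics/w.png',np.vstack([np.hstack(I[:2]),np.hstack(I[2:])]))"
```

```text
at [0.4157 0.0728 0.4126] [ 0.989   0.1482 -0.0019] t 2.3
wp (0.42, 0.22, 0.4, 0) rows 5
   [ 0.13 -0.72  0.13] [-0.19  0.02  0.3 ]
   [ 0.11 -0.72  0.12] [-0.19  0.02  0.3 ]
   [ 0.09 -0.73  0.11] [-0.19  0.02  0.3 ]
   [ 0.07 -0.73  0.09] [-0.19  0.02  0.3 ]
   [ 0.04 -0.73  0.08] [-0.19  0.02  0.3 ]
```

View pics/w.png

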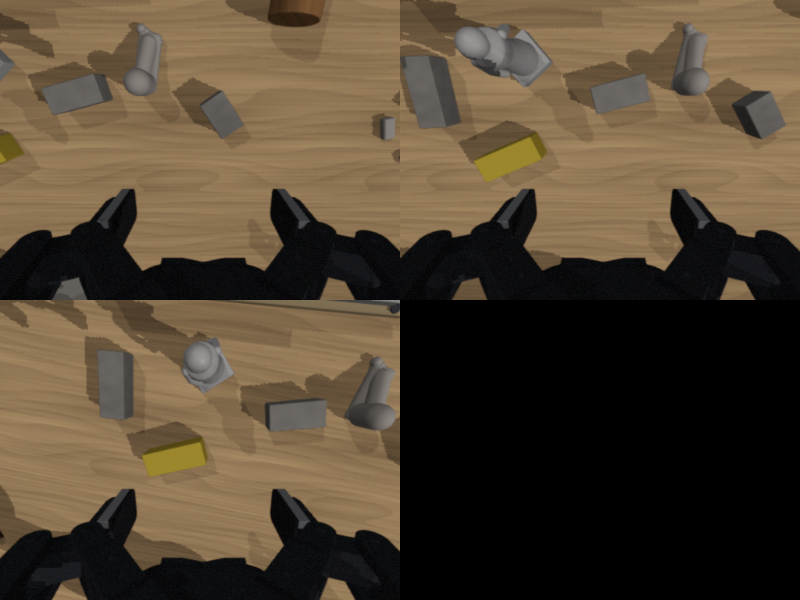

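The wrist views, in 400x300 panel coordinates, show:
- **Panel 1:** short at (220,113) and mid at (75,93).
- **Panel 2:** mid at (220,93), long at (30,90) and short at (360,113).
- **Panel 3:** long at (115,85) and mid at (295,115).

The last move ran into the limit of joint 6, so I'll turn the tool the other way. Next I measure the top faces.

```bash
cat > m.py <<'E'
from h import *
def face(n,p):
    im=cv2.imread(f"pics/{n}.png");c=np.load(f"pics/{n}.npy",allow_pickle=True).item()
    g=cv2.bilateralFilter(im,9,25,9)
    hsv=cv2.cvtColor(g,cv2.COLOR_BGR2HSV).astype(int)
    p=(int(p[0]*1.28),int(p[1]*1.28))
    ref=np.median(g[p[1]-4:p[1]+5,p[0]-4:p[0]+5].reshape(-1,3),0)
    m=(np.abs(g.astype(float)-ref).max(2)<16).astype(np.uint8)
    m=cv2.morphologyEx(m,cv2.MORPH_OPEN,np.ones((3,3)))
    k,L=cv2.connectedComponents(m);cn,_=cv2.findContours((L==L[p[1],p[0]]).astype(np.uint8),0,2)
    cn=cv2.convexHull(max(cn,key=cv2.contourArea))[:,0].astype(float)
    w=np.array([onz(c,q,.04)[:2] for q in cn])
    (x,y),(a,b),t=cv2.minAreaRect((w*1000).astype(np.float32))
    if a<b:a,b,t=b,a,t+90
    V=c["view"];pc=V[:3,:3]@np.array([x/1e3,y/1e3,.04])+V[:3,3]
    px=(c["fx"]*pc[0]/pc[2]+c["cx"],c["fy"]*pc[1]/pc[2]+c["cy"])
    print(n,p,"centre mm",round(x,1),round(y,1),"size",round(a,1),round(b,1),"yaw",round(t%180,1));return c,px
E
python3 - <<'E'
from m import *
print(monitor.get_obs()["q"])
s1=face("w1",(217,115));s2=face("w2",(755,117)[0:0] or (351,118))
m1=face("w1",(73,95));m2=face("w2",(220,94));m3=face("w3",(296,115))
l3=face("w3",(112,83));l2=face("w2",(27,92))
for a,b in((s1,s2),(m1,m3),(m1,m2),(l3,l2)): print("tri top",tri([a[0],b[0]],[a[1],b[1]]))
E
```

```text
[  8.4672 -12.1647  -5.3596  96.9167   5.5424 179.9438]
w1 (277, 147) centre mm 425.2 -237.7 size 59.7 39.8 yaw 33.2
w2 (449, 151) centre mm 325.3 6.4 size 757.6 495.9 yaw 90.1
w1 (93, 121) centre mm 455.5 -23.5 size 79.7 39.5 yaw 104.3
w2 (281, 120) centre mm 455.8 -23.6 size 78.8 38.7 yaw 104.2
w3 (378, 147) centre mm 455.9 -23.5 size 77.4 38.9 yaw 104.3
w3 (143, 106) centre mm 455.7 256.6 size 99.1 38.6 yaw 3.2
w2 (34, 117) centre mm 455.8 257.0 size 99.4 40.0 yaw 3.4
tri top [ 0.5368 -0.0954  0.6082]
tri top [ 0.4557 -0.0235  0.04  ]
tri top [ 0.4557 -0.0236  0.0402]
tri top [0.4558 0.2561 0.0412]
```

```bash
python3 - <<'E'
from h import *
plan((.416,.073,.405,36),(.416,.073,.405,183.3-0.01),t=1)
E
```

```text
at [0.4157 0.0728 0.4126] [ 0.989   0.1482 -0.0019] t 2.3
wp (0.416, 0.073, 0.405, 36) rows 5
   [0.   0.   0.04] [-0.19 -0.04 -0.96]
   [0.   0.   0.04] [-0.19 -0.04 -0.96]
   [0.   0.   0.04] [-0.19 -0.04 -0.96]
   [0.   0.   0.04] [-0.19 -0.04 -0.96]
   [0.   0.   0.04] [-0.19 -0.04 -0.96]
wp (0.416, 0.073, 0.405, 183.29000000000002) rows 26
   [0. 0. 0.] [ 0.    0.   -0.99]
   [0. 0. 0.] [ 0.    0.   -0.99]
   [0. 0. 0.] [ 0.    0.   -0.99]
   [0. 0. 0.] [ 0.    0.   -0.99]
   [0. 0. 0.] [ 0.    0.   -0.99]
   [0. 0. 0.] [ 0.    0.   -0.99]
   [0. 0. 0.] [ 0.    0.   -0.99]
   [0. 0. 0.] [ 0.    0.   -0.99]
   [0. 0. 0.] [ 0.    0.   -0.99]
   [0. 0. 0.] [ 0.    0.   -0.99]
   [0. 0. 0.] [ 0.    0.   -0.99]
   [0. 0. 0.] [ 0.    0.   -0.99]
   [0. 0. 0.] [ 0.    0.   -0.99]
   [0. 0. 0.] [ 0.    0.   -0.99]
   [0. 0. 0.] [ 0.    0.   -0.99]
   [0. 0. 0.] [ 0.    0.   -0.99]
   [0. 0. 0.] [ 0.    0.   -0.99]
   [0. 0. 0.] [ 0.    0.   -0.99]
   [0. 0. 0.] [ 0.    0.   -0.99]
   [0. 0. 0.] [ 0.    0.   -0.99]
   [0. 0. 0.] [ 0.    0.   -0.99]
   [0. 0. 0.] [ 0.    0.   -0.99]
   [0. 0. 0.] [ 0.    0.   -0.99]
   [0. 0. 0.] [ 0.    0.   -0.99]
   [0. 0. 0.] [ 0.    0.   -0.99]
   [0. 0. 0.] [ 0.    0.   -0.99]
```

carry_out(targets="0 0 0.04 -0.19 -0.04 -0.96 1; 0 0 0.04 -0.19 -0.04 -0.96 1; 0 0 0.04 -0.19 -0.04 -0.96 1; 0 0 0.04 -0.19 -0.04 -0.96 1; 0 0 0.04 -0.19 -0.04 -0.96 1; 0 0 0 0 0 -1 1; 0 0 0 0 0 -1 1; 0 0 0 0 0 -1 1")

```text
time: 2.97
ee_pos: [0.4151, 0.0725, 0.4048]
tcp_rot: [179.9, -0.1, 53.4]
wrist_force: [-0.6, 0.1, 0.1]
opening: 0.0851
grasp_force: 0.0
```

carry_out(targets="0 0 0 0 0 -1 1; 0 0 0 0 0 -1 1; 0 0 0 0 0 -1 1; 0 0 0 0 0 -1 1; 0 0 0 0 0 -1 1; 0 0 0 0 0 -1 1; 0 0 0 0 0 -1 1; 0 0 0 0 0 -1 1")

```text
time: 3.63
ee_pos: [0.4151, 0.0725, 0.4048]
tcp_rot: [179.9, -0.0, 99.3]
wrist_force: [0.5, -0.1, 0.3]
opening: 0.085
grasp_force: 0.0
```

carry_out(targets="0 0 0 0 0 -1 1; 0 0 0 0 0 -1 1; 0 0 0 0 0 -1 1; 0 0 0 0 0 -1 1; 0 0 0 0 0 -1 1; 0 0 0 0 0 -1 1; 0 0 0 0 0 -1 1; 0 0 0 0 0 -1 1")

```text
time: 4.3
ee_pos: [0.4151, 0.0724, 0.4048]
tcp_rot: [179.9, 0.1, 145.1]
wrist_force: [-0.3, -0.4, -0.2]
opening: 0.0855
grasp_force: 0.0
```

```bash
python3 - <<'E'
from h import *
plan((.4557,.2568,.40,183.3),(.4557,.2568,.189,183.3))
E
```

```text
at [0.4151 0.0724 0.4048] [-0.82    0.5723 -0.0009] t 4.3
wp (0.4557, 0.2568, 0.4, 183.3) rows 8
   [0.23 0.54 0.02] [ 0.    0.   -0.83]
   [0.18 0.56 0.02] [ 0.    0.   -0.83]
   [0.13 0.57 0.02] [ 0.    0.   -0.83]
   [0.08 0.58 0.02] [ 0.    0.   -0.83]
   [0.03 0.59 0.02] [ 0.    0.   -0.83]
   [-0.01  0.59  0.02] [ 0.    0.   -0.83]
   [-0.06  0.59  0.02] [ 0.    0.   -0.83]
   [-0.11  0.58  0.02] [ 0.    0.   -0.83]
wp (0.4557, 0.2568, 0.189, 183.3) rows 6
  each [0.     0.     0.8792]
```

carry_out(targets="0.23 0.54 0.02 0 0 -0.83 1; 0.18 0.56 0.02 0 0 -0.83 1; 0.13 0.57 0.02 0 0 -0.83 1; 0.08 0.58 0.02 0 0 -0.83 1; 0.03 0.59 0.02 0 0 -0.83 1; -0.01 0.59 0.02 0 0 -0.83 1; -0.06 0.59 0.02 0 0 -0.83 1; -0.11 0.58 0.02 0 0 -0.83 1")

```text
time: 4.97
ee_pos: [0.4566, 0.2575, 0.3986]
tcp_rot: [180.0, 0.1, -176.9]
wrist_force: [0.5, -0.2, 0.2]
opening: 0.0854
grasp_force: 0.0
```

carry_out(targets="0 0 0.9 0 0 0 1; 0 0 0.9 0 0 0 1; 0 0 0.9 0 0 0 1; 0 0 0.7 0 0 0 1; 0 0 0.3 0 0 0 1; 0 0 0 0 0 0 1; 0 0 0 0 0 0 1; 0 0 0 0 0 0 1")

```text
time: 5.63
ee_pos: [0.4573, 0.2569, 0.2529]
tcp_rot: [179.9, 0.3, -177.1]
wrist_force: [0.0, 0.1, 0.6]
opening: 0.0854
grasp_force: 0.0
```

```bash
python3 - <<'E'
from h import *
plan((.4557,.2568,.189,183.3))
E
```

```text
at [0.4573 0.2569 0.2529] [-0.9987 -0.0501 -0.0046] t 5.6333
wp (0.4557, 0.2568, 0.189, 183.3) rows 2
   [ 0.02 -0.    0.8 ] [ 0.01  0.02 -0.04]
   [ 0.02 -0.    0.8 ] [ 0.01  0.02 -0.04]
```

carry_out(targets="0.02 0 0.8 0 0 0 1; 0.02 0 0.8 0 0 0 1; 0 0 0 0 0 0 -1; 0 0 0 0 0 0 -1; 0 0 0 0 0 0 -1; 0 0 0 0 0 0 -1; 0 0 0 0 0 0 -1; 0 0 0 0 0 0 -1", newtons=50)

```text
time: 6.3
ee_pos: [0.4561, 0.2574, 0.1898]
tcp_rot: [179.8, 0.3, -177.1]
wrist_force: [-0.9, 0.4, 6.9]
opening: 0.039
grasp_force: 52.0
```

```bash
python3 - <<'E'
from h import *
o=monitor.get_obs();print(o["opening"],o["grasp_force"],o["wrist_force"])
plan((.4557,.2568,.36,182.6),(.56,-.0,.36,183.3),(.6405,-.031,.36,92.2),t=1)
E
```

```text
0.03898570160782817 51.950231194496155 [-0.9261  0.3737  6.9425]
at [0.4561 0.2574 0.1898] [-0.9987 -0.0506 -0.006 ] t 6.3
wp (0.4557, 0.2568, 0.36, 182.6) rows 5
   [-0.   -0.   -0.85] [0.01 0.01 0.01]
   [-0.   -0.   -0.85] [0.01 0.01 0.01]
   [-0.   -0.   -0.85] [0.01 0.01 0.01]
   [ 0.   -0.   -0.85] [0.01 0.01 0.01]
   [ 0.   -0.   -0.85] [0.01 0.01 0.01]
wp (0.56, -0.0, 0.36, 183.3) rows 8
   [-0.29 -0.82  0.  ] [ 0.    0.   -0.02]
   [-0.29 -0.82  0.  ] [ 0.    0.   -0.02]
   [-0.29 -0.82  0.  ] [ 0.    0.   -0.02]
   [-0.29 -0.82  0.  ] [ 0.    0.   -0.02]
   [-0.28 -0.82  0.  ] [ 0.    0.   -0.02]
   [-0.28 -0.82  0.  ] [ 0.    0.   -0.02]
   [-0.28 -0.82  0.  ] [ 0.    0.   -0.02]
   [-0.28 -0.82  0.  ] [ 0.    0.   -0.02]
wp (0.6405, -0.031, 0.36, 92.2) rows 16
   [-0.12 -0.06  0.  ] [0.   0.   0.99]
   [-0.13 -0.04  0.  ] [0.   0.   0.99]
   [-0.13 -0.03  0.  ] [0.   0.   0.99]
   [-0.13 -0.02  0.  ] [0.   0.   0.99]
   [-0.13 -0.    0.  ] [0.   0.   0.99]
   [-0.13  0.01  0.  ] [0.   0.   0.99]
   [-0.13  0.02  0.  ] [0.   0.   0.99]
   [-0.13  0.04  0.  ] [0.   0.   0.99]
   [-0.13  0.05  0.  ] [0.   0.   0.99]
   [-0.12  0.06  0.  ] [0.   0.   0.99]
   [-0.11  0.07  0.  ] [0.   0.   0.99]
   [-0.11  0.08  0.  ] [0.   0.   0.99]
   [-0.1   0.09  0.  ] [0.   0.   0.99]
   [-0.09  0.1   0.  ] [0.   0.   0.99]
   [-0.08  0.11  0.  ] [0.   0.   0.99]
   [-0.07  0.12  0.  ] [0.   0.   0.99]
```

carry_out(targets="0 0 -0.8 0 0 0 -1; 0 0 -0.85 0 0 0 -1; 0 0 -0.85 0 0 0 -1; 0 0 -0.85 0 0 0 -1; 0 0 -0.85 0 0 0 -1; 0 0 -0.85 0 0 0 -1; 0 0 -0.85 0 0 0 -1; 0 0 0 0 0 0 -1")

```text
time: 6.97
ee_pos: [0.4544, 0.2563, 0.431]
tcp_rot: [179.7, 0.7, -177.1]
wrist_force: [0.1, -0.5, -3.7]
opening: 0.0393
grasp_force: 53.2
```

carry_out(targets="-0.28 -0.82 0 0 0 0 -1; -0.28 -0.82 0 0 0 0 -1; -0.28 -0.82 0 0 0 0 -1; -0.28 -0.82 0 0 0 0 -1; -0.28 -0.82 0 0 0 0 -1; -0.28 -0.82 0 0 0 0 -1; -0.28 -0.82 0 0 0 0 -1; -0.28 -0.82 0 0 0 0 -1")

```text
time: 7.63
ee_pos: [0.5576, -0.0028, 0.4231]
tcp_rot: [179.9, 0.1, -177.1]
wrist_force: [1.2, 0.8, -4.1]
opening: 0.039
grasp_force: 53.1
```

carry_out(targets="0 0 0 0 0 1 -1; 0 0 0 0 0 1 -1; 0 0 0 0 0 1 -1; 0 0 0 0 0 1 -1; 0 0 0 0 0 1 -1; 0 0 0 0 0 1 -1; 0 0 0 0 0 1 -1; 0 0 0 0 0 1 -1")

```text
time: 8.3
ee_pos: [0.5573, -0.001, 0.4229]
tcp_rot: [179.9, 0.0, 136.8]
wrist_force: [-0.6, 0.8, -3.8]
opening: 0.0389
grasp_force: 53.5
```

carry_out(targets="0 0 0 0 0 1 -1; 0 0 0 0 0 1 -1; 0 0 0 0 0 1 -1; 0 0 0 0 0 1 -1; 0 0 0 0 0 1 -1; 0 0 0 0 0 1 -1; 0 0 0 0 0 1 -1; 0 0 0 0 0 0.9 -1")

```text
time: 8.97
ee_pos: [0.5573, -0.001, 0.4229]
tcp_rot: [179.9, -0.1, 91.5]
wrist_force: [0.2, -0.7, -4.3]
opening: 0.0391
grasp_force: 53.5
```

```bash
python3 - <<'E'
from h import *
snap("w4");print(monitor.get_obs()["q"])
plan((.6405,-.031,.36,92.2))
E
```

```text
[-0.121   6.3834 13.6342 97.1306  0.0625 88.7143]
at [ 0.5573 -0.0011  0.4229] [-0.0203  0.9998  0.001 ] t 9.0167
wp (0.6405, -0.031, 0.36, 92.2) rows 4
   [-0.2   0.52  0.39] [ 0.01 -0.   -0.05]
   [-0.2   0.51  0.39] [ 0.01 -0.   -0.05]
   [-0.2   0.51  0.39] [ 0.01 -0.   -0.05]
   [-0.2   0.51  0.39] [ 0.01 -0.   -0.05]
```

View pics/w4.png

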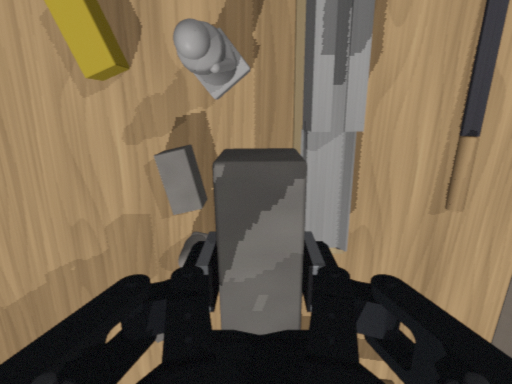

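The view shows the stone held straight. The tube roof spans about columns 305 to 366 at the mouth edge (row 131), and the channel runs below it to row 248. I'll get the edges from intensity profiles.

```bash
python3 - <<'E'
from h import *
im=cv2.cvtColor(cv2.imread("pics/w4.png"),cv2.COLOR_BGR2GRAY).astype(float)
hs=cv2.cvtColor(cv2.imread("pics/w4.png"),cv2.COLOR_BGR2HSV)[:,:,1]
for r in(40,100,122,140,200): print(r,im[r-2:r+3,296:380:2].mean(0).astype(int),hs[r-2:r+3,296:380:4].mean(0).astype(int))
c=np.load("pics/w4.npy",allow_pickle=True).item()
print("col330",im[120:142,318:326].mean(1).astype(int))
for p in((311,100),(365,100),(311,131),(365,131),(312,40),(370,40)): print(p,onz(c,p,.08))
print(onz(c,(340,131),.08))
E
```

```text
40 [113 126 125 126 113  78  79  80  78 111 147 150 151 133 107 108 105 106
 106 105  84  82  83  81  82  81 113  86 105 104 106 106 105 105 105 112
 130 142 111 104 101  99] [ 85  83  69   3   6   4   3   5   3   4   4   4   5   3   5   3   5   4
   4  83 105]
100 [126 126 126 116  79  79  79  78 120 148 149 146 147 146 147 147 149 148
 138 131 132 129 129 127 127 116 146 145 145 147 146 148 147 148 147 147
 143 139 138 134 134 134] [ 83  83  10   5   3   3   3   4   4   5   4   4   6   5   5   5   3   3
  99 100 100]
122 [126 125 126 109  70  77  77  82 137 145 144 144 144 143 143 147 146 142
 132 133 130 130 129 128 111 142 142 143 143 143 146 145 145 145 144 141
 138 135 135 143 144 140] [ 84  83   5   5   4   3   4   3   3   4   4   4   4   5   4   3   4  50
 100 100  98]
140 [126 126 128 128  87  73 128 131 131 131 127 129 133 129 131 131 133 136
 143 146 145 146 144 141 128 110 110 108 108 117 107 101 103 136 140 139
 135 135 143 143 138 142] [ 83  62   5   4   4   4   4   4   5   3   2   3   4   5   6  83 106 100
 100  99 100]
200 [105 106 105 102  86 122 144 141 140 141 141 140 140 138 141 144 143 141
 144 142 142 138 125 114 114 114 115 121 100  98 116 137 136 139 143 142
 137 137 130 134 133 135] [ 17  18  18   4   4   4   4   5   4   4   4   3   3   4 103 105 100  98
 101 102 100]
col330 [144 143 143 144 143 143 143 143 143 143 142 141 132 131 130 131 130 131
 131 131 131 130]
(311, 100) [0.6079 0.0783 0.08  ]
(365, 100) [0.6631 0.0797 0.08  ]
(311, 131) [0.6102 0.0472 0.08  ]
(365, 131) [0.6671 0.0487 0.08  ]
(312, 40) [0.6047 0.1336 0.08  ]
(370, 40) [0.6609 0.1351 0.08  ]
[0.6408 0.048  0.08  ]
```

```bash
python3 - <<'E'
from h import *
plan((.6412,-.0317,.30,92.3),(.6412,-.0317,.225,92.3))
E
```

```text
at [ 0.5573 -0.0011  0.4229] [-0.0203  0.9998  0.001 ] t 9.0167
wp (0.6412, -0.0317, 0.3, 92.3) rows 5
   [-0.16  0.41  0.62] [ 0.   -0.   -0.04]
   [-0.16  0.41  0.62] [ 0.   -0.   -0.04]
   [-0.17  0.41  0.61] [ 0.   -0.   -0.04]
   [-0.17  0.41  0.61] [ 0.   -0.   -0.04]
   [-0.17  0.41  0.61] [ 0.   -0.   -0.04]
wp (0.6412, -0.0317, 0.225, 92.3) rows 3
  each [0.    0.    0.625]
```

carry_out(targets="-0.16 0.41 0.6 0 0 -0.04 -1; -0.16 0.41 0.6 0 0 -0.04 -1; -0.17 0.41 0.6 0 0 -0.04 -1; -0.17 0.41 0.6 0 0 -0.04 -1; -0.17 0.41 0.6 0 0 -0.04 -1; 0 0 0 0 0 0 -1; 0 0 0 0 0 0 -1; 0 0 0 0 0 0 -1")

```text
time: 9.68
ee_pos: [0.6408, -0.0308, 0.3035]
tcp_rot: [179.9, -0.1, 93.0]
wrist_force: [0.4, 0.7, -4.1]
opening: 0.0392
grasp_force: 53.4
```

```bash
python3 - <<'E'
from h import *
plan((.6412,-.0317,.224,92.3),s=.5)
E
```

```text
at [ 0.6408 -0.0308  0.3035] [-0.0523  0.9986  0.0011] t 9.6833
wp (0.6412, -0.0317, 0.224, 92.3) rows 4
   [-0.01  0.    0.5 ] [ 0.01 -0.    0.03]
   [-0.01  0.    0.5 ] [ 0.01 -0.    0.03]
   [-0.01  0.    0.5 ] [ 0.01 -0.    0.03]
   [-0.01  0.    0.5 ] [ 0.01 -0.    0.03]
```

carry_out(targets="0 0 0.5 0 0 0.03 -1; -0.01 0 0.5 0 0 0.03 -1; -0.01 0 0.5 0 0 0.03 -1; 0 0 0.5 0 0 0.03 -1; 0 0 0.05 0 0 0 -1; 0 0 0.05 0 0 0 -1; 0 0 0 0 0 0 -1; 0 0 0 0 0 0 -1")

```text
time: 10.35
ee_pos: [0.6413, -0.0315, 0.2205]
tcp_rot: [179.8, -0.0, 92.3]
wrist_force: [1.1, -0.8, -5.5]
opening: 0.039
grasp_force: 53.7
```

carry_out(targets="0 0 0 0 0 0 0.35; 0 0 0 0 0 0 0.35; 0 0 0 0 0 0 0.35; 0 0 0 0 0 0 0.35; 0 0 -0.5 0 0 0 0.35; 0 0 -0.75 0 0 0 0.35; 0 0 -0.4 0 0 0 0.35; 0 0 0 0 0 0 0.35")

```text
time: 11.02
ee_pos: [0.6417, -0.0317, 0.2896]
tcp_rot: [179.5, -0.0, 92.3]
wrist_force: [0.0, 0.1, -0.4]
opening: 0.0573
grasp_force: 0.0
```

carry_out(targets="-0.65 0 0 0 0 0 -1; -0.65 0 0 0 0 0 -1; -0.65 0 0 0 0 0 -1; 0 0 0 0 0 0 -1; 0 0 0 0 0 0 -1; 0 0 0 0 0 0 -1; 0 0 0 0 0 0 -1; 0 0 0 0 0 0 -1")

```text
time: 11.68
ee_pos: [0.6441, -0.1086, 0.2846]
tcp_rot: [179.9, -0.1, 92.3]
wrist_force: [0.3, 0.4, 0.3]
opening: 0.0003
grasp_force: 0.0
```

```bash
python3 - <<'E'
from h import *
snap("w5");print(monitor.get_obs()["opening"])
plan((.6412,-.0317,.224,92.3),s=.5)
u=np.array([-.0401,.9992]);P=lambda s:np.array([.638,.0482])+s*u
print(P(-158),P(-10))
a,b=P(-158e-3),P(-12e-3)
plan((*a,.218,92.3),(*b,.218,92.3),s=.4)
E
```

```text
0.00015876274943961817
at [ 0.6441 -0.1087  0.2846] [-0.0404  0.9992  0.0011] t 11.7333
wp (0.6412, -0.0317, 0.224, 92.3) rows 5
  each [0.3849 0.0003 0.3037]
[   6.9738 -157.8254] [ 1.039  -9.9438]
at [ 0.6441 -0.1087  0.2846] [-0.0404  0.9992  0.0011] t 11.7333
wp (np.float64(0.6443358), np.float64(-0.10967360000000001), 0.218, 92.3) rows 5
  each [-0.0054  0.0001  0.3332]
wp (np.float64(0.6384812), np.float64(0.0362096), 0.218, 92.3) rows 10
  each [0.365 0.    0.   ]
```

View pics/w5.png

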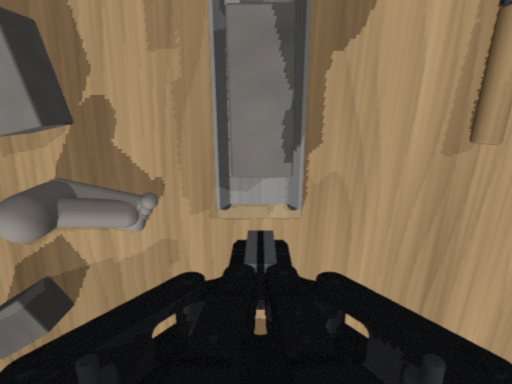

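The stone lies straight in the channel with its rear end at row 178. I'll lower the shut fingers behind it and push.

carry_out(targets="0 0 0.6 0 0 0 -1; 0 0 0.6 0 0 0 -1; 0 0 0.46 0 0 0 -1; 0 0 0 0 0 0 -1; 0.2 0 0 0 0 0 -1; 0.3 0 0 0 0 0 -1; 0.3 0 0 0 0 0 -1; 0.3 0 0 0 0 0 -1")

```text
time: 12.4
ee_pos: [0.6428, -0.0643, 0.2201]
tcp_rot: [179.7, 0.0, 92.3]
wrist_force: [0.7, -4.9, 3.2]
opening: -0.0003
grasp_force: 2.5
```

carry_out(targets="0.35 0 0 0 0 0 -1; 0.35 0 0 0 0 0 -1; 0.35 0 0 0 0 0 -1; 0.35 0 0 0 0 0 -1; 0.35 0 0 0 0 0 -1; 0.35 0 0 0 0 0 -1; 0.2 0 0 0 0 0 -1; 0 0 0 0 0 0 -1")

```text
time: 13.07
ee_pos: [0.6389, 0.0287, 0.2195]
tcp_rot: [179.8, -0.1, 92.4]
wrist_force: [-0.1, -0.1, -0.2]
opening: -0.0003
grasp_force: 0.0
```

```bash
python3 - <<'E'
from h import *
print(monitor.get_obs()["wrist_force"])
u=np.array([-.0401,.9992]);P=lambda s:np.array([.638,.0482])+s*u
plan((*P(-.012),.218,92.3))
E
```

```text
[-0.0858 -0.1143 -0.1855]
at [0.6389 0.0287 0.2195] [-0.0416  0.9991  0.0017] t 13.0667
wp (np.float64(0.6384812), np.float64(0.0362096), 0.218, 92.3) rows 1
   [ 0.19 -0.    0.04] [ 0.04 -0.02  0.01]
```

carry_out(targets="0.19 0 0 0 0 0 -1; 0 0 0 0 0 0 -1; -0.1 0 -0.2 0 0 0 -1; -0.2 0 -0.6 0 0 0 0.9; 0 0 -0.8 0 0 0 1; 0 0 -0.8 0 0 0 1; 0 0 -0.7 0 0 0 1; 0 0 0 0 0 0 1")

```text
time: 13.73
ee_pos: [0.6391, 0.0213, 0.3496]
tcp_rot: [179.4, -0.1, 92.2]
wrist_force: [1.1, 0.5, 1.2]
opening: 0.0607
grasp_force: 0.0
```

```bash
python3 - <<'E'
from h import *
snap("w6")
plan((.4557,-.0235,.33,104.3),(.4557,-.0235,.23,104.3))
E
```

```text
at [0.6391 0.0213 0.3465] [-0.0389  0.9992  0.0016] t 13.7833
wp (0.4557, -0.0235, 0.33, 104.3) rows 6
   [-0.16 -0.77  0.06] [ 0.01 -0.   -0.35]
   [-0.13 -0.78  0.06] [ 0.01 -0.   -0.35]
   [-0.1  -0.78  0.06] [ 0.01 -0.   -0.35]
   [-0.07 -0.78  0.07] [ 0.01 -0.   -0.35]
   [-0.05 -0.79  0.07] [ 0.01 -0.   -0.35]
   [-0.02 -0.79  0.07] [ 0.01 -0.   -0.35]
wp (0.4557, -0.0235, 0.23, 104.3) rows 3
  each [0.     0.     0.8333]
```

View pics/w6.png

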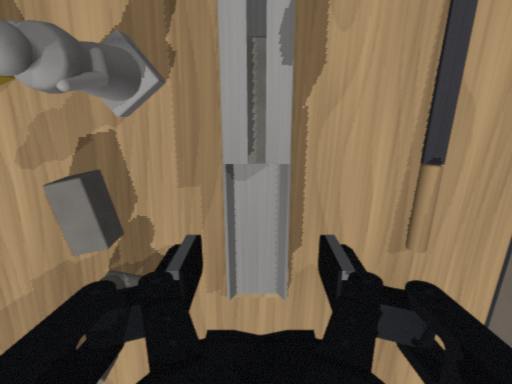

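The long stone is inside: the channel is empty below the mouth at row 163, and its front end shows in the slot at row 38. The middle stone is next.

carry_out(targets="-0.16 -0.77 0.07 0 0 -0.35 1; -0.13 -0.78 0.07 0 0 -0.35 1; -0.1 -0.78 0.07 0 0 -0.35 1; -0.07 -0.78 0.07 0 0 -0.35 1; -0.05 -0.79 0.07 0 0 -0.35 1; -0.02 -0.79 0.07 0 0 -0.35 1; 0 0 0.5 0 0 0 1; 0 0 0.5 0 0 0 1")

```text
time: 14.45
ee_pos: [0.4539, -0.0235, 0.2853]
tcp_rot: [179.8, -0.0, 104.2]
wrist_force: [-0.2, 0.0, -0.2]
opening: 0.0856
grasp_force: 0.0
```

```bash
python3 - <<'E'
from h import *
plan((.4557,-.0235,.189,104.3))
E
```

```text
at [ 0.4539 -0.0235  0.2853] [-0.2459  0.9693  0.0004] t 14.45
wp (0.4557, -0.0235, 0.189, 104.3) rows 3
   [-0.    0.01  0.8 ] [ 0.01 -0.   -0.  ]
   [-0.    0.01  0.8 ] [ 0.01 -0.   -0.  ]
   [-0.    0.01  0.8 ] [ 0.01 -0.   -0.  ]
```

carry_out(targets="0 0.02 0.8 0 0 0 1; 0 0.02 0.8 0 0 0 1; 0 0 0.75 0 0 0 1; 0 0 0 0 0 0 -1; 0 0 0 0 0 0 -1; 0 0 0 0 0 0 -1; 0 0 0 0 0 0 -1; 0 0 0 0 0 0 -1")

```text
time: 15.12
ee_pos: [0.4577, -0.0225, 0.1935]
tcp_rot: [179.7, 0.0, 104.3]
wrist_force: [-1.8, -0.0, 8.0]
opening: 0.0391
grasp_force: 52.8
```

```bash
python3 - <<'E'
from h import *
o=monitor.get_obs();print(o["opening"],o["grasp_force"],o["ee_pos"])
u=np.array([-.0401,.9992]);P=lambda s:np.array([.638,.0482])+s*u
p=o["ee_pos"];plan((p[0],p[1],.30,104.2),(*P(-.085),.30,92.3))
E
```

```text
0.03907943014470322 52.778645753860474 [ 0.4577 -0.0225  0.1935]
at [ 0.4577 -0.0225  0.1935] [-0.2466  0.9691 -0.0004] t 15.1167
wp (np.float64(0.45768830810786526), np.float64(-0.022517539741018444), 0.3, 104.2) rows 3
   [-0.    0.   -0.89] [0.02 0.   0.  ]
   [-0.    0.   -0.89] [0.02 0.   0.  ]
   [-0.    0.   -0.89] [0.02 0.   0.  ]
wp (np.float64(0.6414085), np.float64(-0.03673200000000001), 0.3, 92.3) rows 6
   [-0.25  0.73  0.  ] [0.   0.   0.35]
   [-0.22  0.74  0.  ] [0.   0.   0.35]
   [-0.19  0.74  0.  ] [0.   0.   0.35]
   [-0.17  0.75  0.  ] [0.   0.   0.35]
   [-0.14  0.75  0.  ] [0.   0.   0.35]
   [-0.12  0.76  0.  ] [0.   0.   0.35]
```

carry_out(targets="0 0 -0.85 0 0 0 -1; 0 0 -0.9 0 0 0 -1; 0 0 -0.9 0 0 0 -1; -0.25 0.73 0 0 0 0.35 -1; -0.22 0.74 0 0 0 0.35 -1; -0.19 0.74 0 0 0 0.35 -1; -0.17 0.75 0 0 0 0.35 -1; -0.14 0.75 0 0 0 0.35 -1")

```text
time: 15.78
ee_pos: [0.6114, -0.0344, 0.2986]
tcp_rot: [179.8, -0.1, 94.2]
wrist_force: [0.4, 0.5, -1.1]
opening: 0.039
grasp_force: 51.9
```

carry_out(targets="-0.12 0.76 0 0 0 0.35 -1; 0 0 0 0 0 0 -1; 0 0 0 0 0 0 -1; 0 0 0 0 0 0 -1; 0 0 0 0 0 0 -1; 0 0 0 0 0 0 -1; 0 0 0 0 0 0 -1; 0 0 0 0 0 0 -1")

```text
time: 16.45
ee_pos: [0.64, -0.0367, 0.2983]
tcp_rot: [179.8, -0.1, 92.3]
wrist_force: [0.5, -0.5, -2.8]
opening: 0.0391
grasp_force: 52.0
```

```bash
python3 - <<'E'
from h import *
u=np.array([-.0401,.9992]);P=lambda s:np.array([.638,.0482])+s*u
plan((*P(-.083),.224,92.3),s=.5)
E
```

```text
at [ 0.64   -0.0367  0.2983] [-0.0394  0.9992  0.0009] t 16.45
wp (np.float64(0.6413283), np.float64(-0.034733599999999996), 0.224, 92.3) rows 4
  each [0.0115 0.0072 0.4646]
```

carry_out(targets="0 0.02 0.5 0 0 0 -1; 0 0.01 0.5 0 0 0 -1; 0 0 0.5 0 0 0 -1; 0 0 0.38 0 0 0 -1; 0 0 0 0 0 0 -1; 0 0 0 0 0 0 0.35; 0 0 0 0 0 0 0.35; 0 0 0 0 0 0 0.35")

```text
time: 17.12
ee_pos: [0.6419, -0.0366, 0.223]
tcp_rot: [179.8, -0.1, 92.3]
wrist_force: [0.1, 0.1, 0.5]
opening: 0.0578
grasp_force: 0.0
```

carry_out(targets="0 0 0 0 0 0 0.35; 0 0 -0.5 0 0 0 0.35; 0 0 -0.7 0 0 0 0.35; 0 0 -0.4 0 0 0 0.35; -0.65 0 0 0 0 0 -1; -0.65 0 0 0 0 0 -1; -0.55 0 0 0 0 0 -1; 0 0 0 0 0 0 -1")

```text
time: 17.78
ee_pos: [0.6446, -0.1139, 0.2864]
tcp_rot: [179.9, 0.0, 92.1]
wrist_force: [-0.0, 0.2, 0.0]
opening: 0.0095
grasp_force: 0.0
```

carry_out(targets="0 0 0 0 0 0 -1; 0 0 0 0 0 0 -1; 0 0 0 0 0 0 -1; 0 0 0 0 0 0 -1; 0 0 0 0 0 0 -1; 0 0 0 0 0 0 -1; 0 0 0 0 0 0 -1; 0 0 0 0 0 0 -1")

```text
time: 18.45
ee_pos: [0.6447, -0.1104, 0.2863]
tcp_rot: [179.9, -0.1, 92.3]
wrist_force: [-0.1, 1.0, 0.3]
opening: 0.0
grasp_force: 0.0
```

```bash
cat > chk.py <<'E'
from m import *
import sys
n=sys.argv[1];c,im=snap(n)
u=np.array([-.0401,.9992]);P=lambda s:np.array([.638,.0482])+s*u
# grey level profile along the channel's centre line at stone-top height
V=np.array(c["view"]);g=cv2.cvtColor(im,cv2.COLOR_RGB2GRAY)
for s in range(-160,-10,6):
    w=np.r_[P(s/1e3),.07];q=V[:3,:3]@w+V[:3,3];x,y=c["fx"]*q[0]/q[2]+c["cx"],c["fy"]*q[1]/q[2]+c["cy"]
    if 2<y<382 and 2<x<510: print(s,int(g[int(y)-1:int(y)+2,int(x)-6:int(x)+7].mean()),end="; ")
print()
plan((*P(-.157),.219,92.3),s=.6)
E
python3 chk.py w7
```

```text
-160 136; -154 142; -148 129; -142 136; -136 136; -130 132; -124 115; -118 114; -112 113; -106 112; -100 112; -94 114; -88 115; -82 114; -76 113; -70 111; -64 111; -58 113; -52 113; -46 94; -40 104; -34 103; 
at [ 0.6447 -0.1105  0.2863] [-0.0395  0.9992  0.001 ] t 18.5
wp (np.float64(0.6442957), np.float64(-0.1086744), 0.219, 92.3) rows 3
  each [ 0.0146 -0.0035  0.5607]
```

View pics/w7.png

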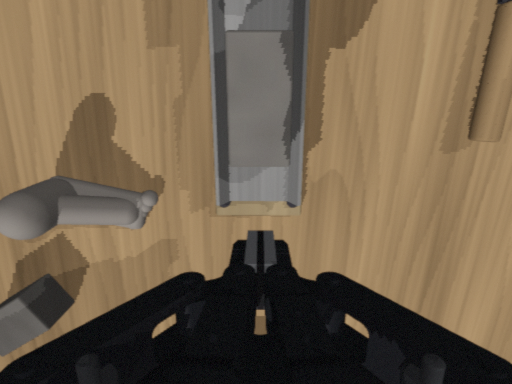

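The middle stone lies flat and straight in the channel, rear end near row 165. Same push as before.

carry_out(targets="0 0 0.6 0 0 0 -1; 0 0 0.6 0 0 0 -1; 0 0 0.48 0 0 0 -1; 0 0 0 0 0 0 -1; 0.2 0 0 0 0 0 -1; 0.3 0 0 0 0 0 -1; 0.3 0 0 0 0 0 -1; 0.3 0 0 0 0 0 -1")

```text
time: 19.17
ee_pos: [0.6434, -0.0653, 0.2209]
tcp_rot: [179.7, -0.0, 92.3]
wrist_force: [0.3, -3.6, 2.1]
opening: 0.0001
grasp_force: 1.7
```

carry_out(targets="0.35 0 0 0 0 0 -1; 0.35 0 0 0 0 0 -1; 0.35 0 0 0 0 0 -1; 0.35 0 0 0 0 0 -1; 0.35 0 0 0 0 0 -1; 0.35 0 0 0 0 0 -1; 0.25 0 0 0 0 0 -1; 0 0 0 0 0 0 -1")

```text
time: 19.83
ee_pos: [0.6393, 0.0299, 0.2201]
tcp_rot: [179.8, -0.1, 92.4]
wrist_force: [-0.7, -1.3, -0.3]
opening: 0.0
grasp_force: 0.0
```

carry_out(targets="0.15 0 0 0 0 0 -1; 0 0 0 0 0 0 -1; -0.1 0 -0.2 0 0 0 -1; -0.2 0 -0.6 0 0 0 0.9; 0 0 -0.8 0 0 0 1; 0 0 -0.8 0 0 0 1; 0 0 -0.8 0 0 0 1; 0 0 -0.8 0 0 0 1")

```text
time: 20.5
ee_pos: [0.6388, 0.0208, 0.3811]
tcp_rot: [179.9, -0.1, 92.2]
wrist_force: [0.5, 0.1, 0.5]
opening: 0.0605
grasp_force: 0.0
```

```bash
python3 - <<'E'
from h import *
print(monitor.get_obs()["q"])
c,im=snap("w8");V=np.array(c["view"]);g=cv2.cvtColor(im,cv2.COLOR_RGB2GRAY)
u=np.array([-.0401,.9992]);P=lambda s:np.array([.638,.0482])+s*u
for s in range(-60,230,6):   # slot profile, stone-top height
    w=np.r_[P(s/1e3),.07];q=V[:3,:3]@w+V[:3,3];x,y=c["fx"]*q[0]/q[2]+c["cx"],c["fy"]*q[1]/q[2]+c["cy"]
    if 2<y<382: print(s,int(g[int(y)-1:int(y)+2,int(x)-2:int(x)+3].mean()),end="; ")
plan((.46,-.14,.38,60),(.4252,-.2377,.38,33.2),(.4252,-.2377,.25,33.2),t=1)
E
```

```text
[ 1.8471 17.1948 21.5822 94.2873  0.109  89.6095]
-60 133; -54 133; -48 134; -42 135; -36 136; -30 136; -24 136; -18 137; -12 130; -6 122; 0 100; 6 102; 12 102; 18 94; 24 100; 30 102; 36 100; 42 101; 48 93; 54 94; 60 95; 66 99; 72 104; 78 93; 84 97; 90 99; 96 99; 102 99; 108 95; 114 99; 120 97; 126 96; at [0.6387 0.0208 0.3883] [-0.0391  0.9992  0.0018] t 20.55
wp (0.46, -0.14, 0.38, 60) rows 7
   [-0.55 -0.66  0.02] [ 0.01 -0.01  0.8 ]
   [-0.6  -0.61  0.02] [ 0.01 -0.01  0.8 ]
   [-0.65 -0.56  0.02] [ 0.01 -0.01  0.8 ]
   [-0.69 -0.51  0.03] [ 0.01 -0.01  0.8 ]
   [-0.73 -0.45  0.03] [ 0.01 -0.01  0.8 ]
   [-0.76 -0.39  0.03] [ 0.01 -0.01  0.8 ]
   [-0.79 -0.33  0.03] [ 0.01 -0.01  0.8 ]
wp (0.4252, -0.2377, 0.38, 33.2) rows 5
   [-0.51  0.09  0.  ] [0.   0.   0.94]
   [-0.5   0.14  0.  ] [0.   0.   0.94]
   [-0.48  0.19  0.  ] [0.   0.   0.94]
   [-0.46  0.23  0.  ] [0.   0.   0.94]
   [-0.44  0.27  0.  ] [0.   0.   0.94]
wp (0.4252, -0.2377, 0.25, 33.2) rows 4
  each [0.     0.     0.8125]
```

carry_out(targets="-0.55 -0.66 0.02 0 0 0.8 1; -0.6 -0.61 0.02 0 0 0.8 1; -0.65 -0.56 0.02 0 0 0.8 1; -0.69 -0.51 0.03 0 0 0.8 1; -0.73 -0.45 0.03 0 0 0.8 1; -0.76 -0.39 0.03 0 0 0.8 1; -0.79 -0.33 0.03 0 0 0.8 1; -0.51 0.09 0 0 0 0.94 1")

```text
time: 21.22
ee_pos: [0.4514, -0.1604, 0.372]
tcp_rot: [180.0, -0.1, 54.5]
wrist_force: [-0.1, -0.1, -0.4]
opening: 0.0852
grasp_force: 0.0
```

carry_out(targets="-0.5 0.14 0 0 0 0.94 1; -0.48 0.19 0 0 0 0.94 1; -0.46 0.23 0 0 0 0.94 1; -0.44 0.27 0 0 0 0.94 1; 0 0 0.7 0 0 0 1; 0 0 0.7 0 0 0 1; 0 0 0.7 0 0 0 1; 0 0 0 0 0 0 1")

```text
time: 21.88
ee_pos: [0.4256, -0.2368, 0.2823]
tcp_rot: [-179.6, 0.0, 33.2]
wrist_force: [-0.3, 0.1, -0.8]
opening: 0.0852
grasp_force: 0.0
```

```bash
python3 - <<'E'
from h import *
plan((.4252,-.2377,.191,33.2))
E
```

```text
at [ 0.4256 -0.2368  0.2823] [ 0.8367  0.5476 -0.0007] t 21.8833
wp (0.4252, -0.2377, 0.191, 33.2) rows 3
   [-0.01  0.01  0.76] [-0.02  0.    0.  ]
   [-0.01  0.01  0.76] [-0.02  0.    0.  ]
   [-0.01  0.01  0.76] [-0.02  0.    0.  ]
```

carry_out(targets="-0.01 0.01 0.76 -0.02 0 0 1; -0.01 0.01 0.76 -0.02 0 0 1; -0.01 0.01 0.76 0 0 0 1; 0 0 0 0 0 0 -1; 0 0 0 0 0 0 -1; 0 0 0 0 0 0 -1; 0 0 0 0 0 0 -1; 0 0 0 0 0 0 -1")

```text
time: 22.55
ee_pos: [0.4278, -0.2392, 0.1992]
tcp_rot: [179.6, -0.2, 33.2]
wrist_force: [-1.7, 1.8, 7.8]
opening: 0.0388
grasp_force: 51.3
```

```bash
python3 - <<'E'
from h import *
o=monitor.get_obs();print(o["opening"],o["grasp_force"],o["ee_pos"])
u=np.array([-.0401,.9992]);P=lambda s:np.array([.638,.0482])+s*u
p=o["ee_pos"];plan((p[0],p[1],.32,33.3),(*P(-.08),.32,92.3))
E
```

```text
0.03880303356116856 51.3247150182724 [ 0.4278 -0.2392  0.1992]
at [ 0.4278 -0.2392  0.1992] [0.8363 0.5482 0.0043] t 22.55
wp (np.float64(0.4277518103446791), np.float64(-0.23923208620036232), 0.32, 33.3) rows 4
   [ 0.    0.01 -0.75] [ 0.02 -0.01 -0.  ]
   [ 0.    0.   -0.75] [ 0.02 -0.01 -0.  ]
   [ 0.    0.   -0.75] [ 0.02 -0.01 -0.  ]
   [ 0.    0.   -0.75] [ 0.02 -0.01 -0.  ]
wp (np.float64(0.641208), np.float64(-0.03173599999999999), 0.32, 92.3) rows 12
   [ 0.61 -0.12  0.  ] [ 0.    0.   -0.86]
   [ 0.62 -0.06  0.  ] [ 0.    0.   -0.86]
   [ 0.62 -0.01  0.  ] [ 0.    0.   -0.86]
   [0.62 0.04 0.  ] [ 0.    0.   -0.86]
   [0.61 0.09 0.  ] [ 0.    0.   -0.86]
   [0.6  0.15 0.  ] [ 0.    0.   -0.86]
   [0.59 0.2  0.  ] [ 0.    0.   -0.86]
   [0.57 0.25 0.  ] [ 0.    0.   -0.86]
   [0.55 0.3  0.  ] [ 0.    0.   -0.86]
   [0.52 0.34 0.  ] [ 0.    0.   -0.86]
   [0.49 0.38 0.  ] [ 0.    0.   -0.86]
   [0.45 0.42 0.  ] [ 0.    0.   -0.86]
```

carry_out(targets="0 0 -0.75 0 0 0 -1; 0 0 -0.75 0 0 0 -1; 0 0 -0.75 0 0 0 -1; 0 0 -0.75 0 0 0 -1; 0.61 -0.12 0 0 0 -0.86 -1; 0.62 -0.06 0 0 0 -0.86 -1; 0.62 -0.01 0 0 0 -0.86 -1; 0.62 0.04 0 0 0 -0.86 -1")

```text
time: 23.22
ee_pos: [0.4987, -0.1687, 0.3185]
tcp_rot: [179.6, -0.1, 53.2]
wrist_force: [-0.5, -0.7, -3.7]
opening: 0.0385
grasp_force: 52.0
```

carry_out(targets="0.61 0.09 0 0 0 -0.86 -1; 0.6 0.15 0 0 0 -0.86 -1; 0.59 0.2 0 0 0 -0.86 -1; 0.57 0.25 0 0 0 -0.86 -1; 0.55 0.3 0 0 0 -0.86 -1; 0.52 0.34 0 0 0 -0.86 -1; 0.49 0.38 0 0 0 -0.86 -1; 0.45 0.42 0 0 0 -0.86 -1")

```text
time: 23.88
ee_pos: [0.6409, -0.0298, 0.3183]
tcp_rot: [179.7, 0.1, 92.6]
wrist_force: [0.5, -0.3, -2.1]
opening: 0.0388
grasp_force: 52.0
```

carry_out(targets="0 0 0 0 0 0 -1; 0 0 0 0 0 0 -1; 0 0 0 0 0 0 -1; 0 0 0 0 0 0 -1; 0 0 0 0 0 0 -1; 0 0 0 0 0 0 -1; 0 0 0 0 0 0 -1; 0 0 0 0 0 0 -1")

```text
time: 24.55
ee_pos: [0.6399, -0.0312, 0.3167]
tcp_rot: [179.8, 0.1, 92.3]
wrist_force: [0.2, 0.4, -2.5]
opening: 0.0388
grasp_force: 52.1
```

```bash
python3 - <<'E'
from h import *
u=np.array([-.0401,.9992]);P=lambda s:np.array([.638,.0482])+s*u
plan((*P(-.08),.229,92.3),s=.5)
E
```

```text
at [ 0.6399 -0.0312  0.3167] [-0.0406  0.9992 -0.0024] t 24.55
wp (np.float64(0.641208), np.float64(-0.03173599999999999), 0.229, 92.3) rows 5
   [-0.    0.    0.44] [0.01 0.   0.  ]
   [-0.    0.01  0.44] [0.01 0.   0.  ]
   [-0.    0.01  0.44] [0.01 0.   0.  ]
   [-0.    0.01  0.44] [0.01 0.   0.  ]
   [-0.    0.01  0.44] [0.01 0.   0.  ]
```

carry_out(targets="0 0.01 0.44 0 0 0 -1; 0 0.01 0.44 0 0 0 -1; 0 0.01 0.44 0 0 0 -1; 0 0 0.44 0 0 0 -1; 0 0 0.35 0 0 0 -1; 0 0 0 0 0 0 -1; 0 0 0 0 0 0 -1; 0 0 0 0 0 0 -1")

```text
time: 25.22
ee_pos: [0.6416, -0.0311, 0.2327]
tcp_rot: [179.7, 0.1, 92.4]
wrist_force: [-0.2, 0.5, -1.6]
opening: 0.0384
grasp_force: 53.0
```

carry_out(targets="0 0 0.05 0 0 0 -1; 0 0 0.05 0 0 0 -1; 0 0 0.05 0 0 0 -1; 0 0 0 0 0 0 -1; 0 0 0 0 0 0 -1; 0 0 0 0 0 0 -1; 0 0 0 0 0 0 -1; 0 0 0 0 0 0 -1")

```text
time: 25.88
ee_pos: [0.6416, -0.0312, 0.2287]
tcp_rot: [179.6, 0.2, 92.4]
wrist_force: [-6.4, -1.4, 13.3]
opening: 0.0386
grasp_force: 54.8
```

carry_out(targets="0 0 0 0 0 0 0.35; 0 0 0 0 0 0 0.35; 0 0 0 0 0 0 0.35; 0 0 0 0 0 0 0.35; 0 0 -0.5 0 0 0 0.35; 0 0 -0.6 0 0 0 0.35; 0 0 -0.4 0 0 0 0.35; 0 0 0 0 0 0 0.35")

```text
time: 26.55
ee_pos: [0.642, -0.0309, 0.2901]
tcp_rot: [179.5, 0.2, 92.4]
wrist_force: [0.4, -0.5, 0.7]
opening: 0.0576
grasp_force: 0.0
```

carry_out(targets="-0.65 0 0 0 0 0 -1; -0.65 0 0 0 0 0 -1; -0.65 0 0 0 0 0 -1; 0 0 0 0 0 0 -1; 0 0 0 0 0 0 -1; 0 0 0 0 0 0 -1; 0 0 0 0 0 0 -1; 0 0 0 0 0 0 -1")

```text
time: 27.22
ee_pos: [0.6446, -0.1079, 0.2861]
tcp_rot: [179.8, 0.1, 92.4]
wrist_force: [-0.6, -0.3, 0.4]
opening: 0.0002
grasp_force: 0.0
```

```bash
python3 chk.py w9; python3 -c "
from m import *
face('w9',(205,70))" 
```

```text
-160 136; -154 142; -148 129; -142 136; -136 136; -130 136; -124 137; -118 130; -112 114; -106 102; -100 102; -94 103; -88 102; -82 104; -76 105; -70 104; -64 106; -58 108; -52 89; -46 103; -40 103; -34 109; 
at [ 0.6446 -0.1079  0.2862] [-0.0424  0.9991 -0.0023] t 27.2667
wp (np.float64(0.6442957), np.float64(-0.1086744), 0.219, 92.3) rows 3
   [-0.   -0.01  0.56] [0.01 0.01 0.01]
   [-0.01 -0.    0.56] [0.01 0.01 0.01]
   [-0.01 -0.    0.56] [0.01 0.01 0.01]
w9 (262, 89) centre mm 641.4 -33.6 size 68.6 46.9 yaw 92.4
```

View pics/w9.png

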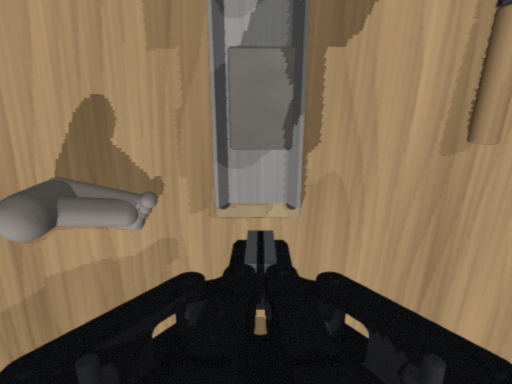

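The short stone sits flat and straight, rear end at row 150. I push it to just short of home first, then finish in small steps while watching the force.

carry_out(targets="0 0 0.6 0 0 0 -1; 0 0 0.6 0 0 0 -1; 0 0 0.48 0 0 0 -1; 0 0 0 0 0 0 -1; 0.2 0 0 0 0 0 -1; 0.3 0 0 0 0 0 -1; 0.3 0 0 0 0 0 -1; 0.3 0 0 0 0 0 -1")

```text
time: 27.93
ee_pos: [0.6435, -0.0637, 0.2209]
tcp_rot: [179.6, 0.2, 92.4]
wrist_force: [-0.5, -3.5, 3.4]
opening: 0.0002
grasp_force: 2.0
```

carry_out(targets="0.35 0 0 0 0 0 -1; 0.35 0 0 0 0 0 -1; 0.35 0 0 0 0 0 -1; 0.35 0 0 0 0 0 -1; 0.35 0 0 0 0 0 -1; 0.35 0 0 0 0 0 -1; 0.15 0 0 0 0 0 -1; 0 0 0 0 0 0 -1")

```text
time: 28.6
ee_pos: [0.6393, 0.0269, 0.2194]
tcp_rot: [179.7, 0.1, 92.4]
wrist_force: [-0.0, -0.9, -0.5]
opening: 0.0001
grasp_force: 0.0
```

carry_out(targets="0.05 0 0 0 0 0 -1; 0.05 0 0 0 0 0 -1; 0.05 0 0 0 0 0 -1; 0 0 0 0 0 0 -1; 0 0 0 0 0 0 -1; 0 0 0 0 0 0 -1; 0 0 0 0 0 0 -1; 0 0 0 0 0 0 -1")

```text
time: 29.27
ee_pos: [0.6391, 0.0308, 0.2192]
tcp_rot: [179.7, 0.2, 92.3]
wrist_force: [0.0, -7.8, 4.4]
opening: 0.0003
grasp_force: 3.3
```

carry_out(targets="0.04 0 0 0 0 0 -1; 0.04 0 0 0 0 0 -1; 0.04 0 0 0 0 0 -1; 0 0 0 0 0 0 -1; 0 0 0 0 0 0 -1; 0 0 0 0 0 0 -1; 0 0 0 0 0 0 -1; 0 0 0 0 0 0 -1")

```text
time: 29.93
ee_pos: [0.6389, 0.0354, 0.2192]
tcp_rot: [179.7, 0.2, 92.3]
wrist_force: [-0.3, -8.3, 5.3]
opening: -0.0004
grasp_force: 3.9
```

```bash
python3 - <<'E'
from h import *
o=monitor.get_obs();print(o["wrist_force"],o["ee_pos"])
E
```

```text
[-0.2514 -8.2613  5.3075] [0.6389 0.0354 0.2192]
```

carry_out(targets="0.04 0 0 0 0 0 -1; 0 0 0 0 0 0 -1; 0.04 0 0 0 0 0 -1; 0 0 0 0 0 0 -1; 0 0 0 0 0 0 -1; 0 0 0 0 0 0 -1; 0 0 0 0 0 0 -1; 0 0 0 0 0 0 -1")

```text
time: 30.6
ee_pos: [0.6389, 0.0368, 0.2192]
tcp_rot: [179.7, 0.5, 92.2]
wrist_force: [0.8, -21.0, 4.7]
opening: 0.0002
grasp_force: 10.3
```

carry_out(targets="0.04 0 0 0 0 0 -1; 0 0 0 0 0 0 -1; 0 0 0 0 0 0 -1; 0 0 0 0 0 0 -1; -0.2 0 0 0 0 0 -1; -0.5 0 -0.4 0 0 0 -1; -0.5 0 -0.8 0 0 0 -1; -0.3 0 -0.8 0 0 0 -1")

```text
time: 31.27
ee_pos: [0.6402, -0.0199, 0.298]
tcp_rot: [180.0, 0.1, 92.4]
wrist_force: [0.4, 0.1, 0.5]
opening: 0.0002
grasp_force: 0.0
```

carry_out(targets="0 0 -0.6 0 0 0 -1; 0 0 -0.6 0 0 0 -1; 0 0 -0.3 0 0 0 -1; 0 0 0 0 0 0 -1; 0 0 0 0 0 0 -1; 0 0 0 0 0 0 -1; 0 0 0 0 0 0 -1; 0 0 0 0 0 0 -1")

```text
time: 31.93
ee_pos: [0.6405, -0.0189, 0.3573]
tcp_rot: [179.9, 0.1, 92.4]
wrist_force: [-1.0, 1.2, -0.4]
opening: 0.0001
grasp_force: 0.0
```

```bash
python3 - <<'E'
from h import *
c,im=snap("w10");V=np.array(c["view"]);g=cv2.cvtColor(im,cv2.COLOR_RGB2GRAY)
u=np.array([-.0401,.9992]);P=lambda s:np.array([.638,.0482])+s*u
def px(s,z,o=0):
    w=np.r_[P(s)+o*np.array([.9992,.0401]),z];q=V[:3,:3]@w+V[:3,3];return np.array([c["fx"]*q[0]/q[2]+c["cx"],c["fy"]*q[1]/q[2]+c["cy"]])
print(monitor.get_obs()["ee_pos"],px(0,.08),px(-.002,.07),px(-.01,.07),px(0,.03),px(.1,.08),px(.238,.07))
r=int(px(0,.08)[1]);x=int(px(0,.08)[0])
print([(y,int(g[y,x+12-3:x+12+4].mean()),int(g[y,x-3:x+4].mean())) for y in range(r-12,r+26)])
a,b=px(.0,.08,-.04),px(0,.08,.04)
y0=max(r-60,0);cv2.imwrite("pics/w10c.png",cv2.resize(im[y0:r+60,x-80:x+80,::-1],(800,int((r+60-y0)*5)),interpolation=2)) if r+60-y0<=120 else 0
print(y0,x-80)
E
```

```text
[ 0.6405 -0.019   0.3576] [260.0105 111.2029] [259.9978 113.4041] [259.9891 123.0533] [259.9651 110.1679] [260.142  -33.4152] [ 260.3614 -290.93  ]
[(99, 137, 90), (100, 137, 91), (101, 137, 90), (102, 136, 90), (103, 136, 91), (104, 137, 90), (105, 136, 93), (106, 136, 92), (107, 135, 92), (108, 135, 92), (109, 135, 90), (110, 135, 90), (111, 131, 91), (112, 106, 92), (113, 98, 99), (114, 104, 105), (115, 125, 125), (116, 127, 127), (117, 126, 128), (118, 127, 127), (119, 128, 128), (120, 130, 127), (121, 131, 128), (122, 135, 128), (123, 137, 127), (124, 141, 127), (125, 141, 127), (126, 142, 127), (127, 142, 127), (128, 142, 131), (129, 142, 131), (130, 141, 136), (131, 142, 138), (132, 142, 140), (133, 142, 142), (134, 141, 143), (135, 142, 143), (136, 141, 142)]
51 180
```

View pics/w10c.png

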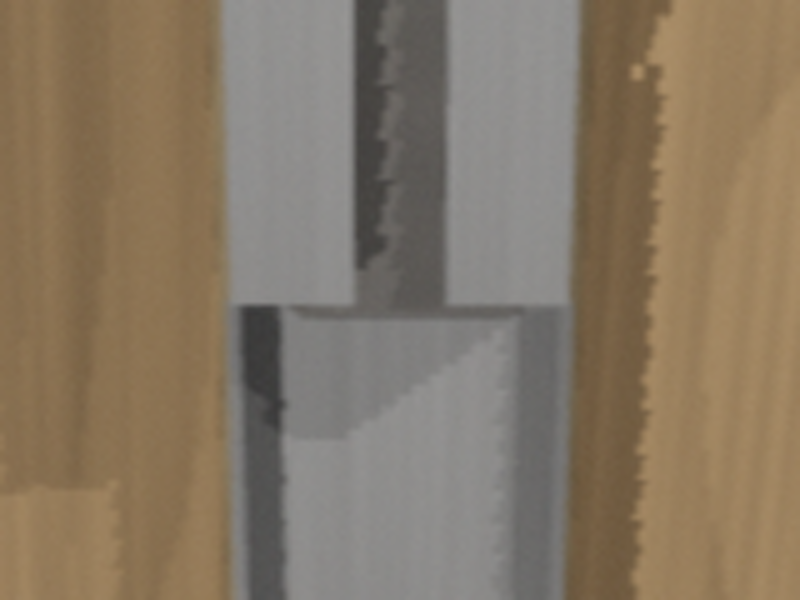

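The stone shows about 2 px past the mouth edge (rows 112 to 114), which is roughly the 2 mm expected when all three are home. The gripper is clear, so I hand in.

```bash
python3 -c "
from workcell import bot
print(bot.job_done())"
```

```text
the job is handed in; nothing more can be done
None
```

All three stones are in the tube in the right order, with the shortest about 2 mm proud of the mouth as expected when all are home; the gripper is clear, the bystanders were not touched, and the job was handed in at about 32 s (no verdict was returned).

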